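Seat the locating pin in the hidden hole of a forming jig

ROBOT

A 6-joint arm with a two-finger parallel gripper is mounted at the origin on a cart in front of the work surface, level with it; the furniture and walls round the work are solid. World frame = base frame: x ahead of the robot, y to its left, z up, the work surface at z = 0. Lengths are in mm, angles in degrees, forces in N, time in s.
With the tool pointing down it reaches from about 350 to 850 mm from the base axis. Payload 8.1 kg.
Tool frame: the origin (TCP) lies between the finger pads; the fingertips stand 22 mm ahead of it and the grasp point (between the pads) lies 3 mm ahead of it; z points along the fingers, y is the direction in which the jaws open and shut (so a half turn about z gives the same grasp; the last joint's range is limited). The gripper opens to 85 mm and grips with 20 to 120 N. Pads are 22 mm wide; open, the fingers measure 114 mm over their backs; the gripper's body (76 mm by 85 mm) begins 54 mm behind the grasp point. The pads swing forward as they close: fully open they stand 13 mm farther back than shut.
Start: joints at [63.976, 7.471, 85.268, -0, 87.261, -4.893], TCP at [216.277, 559.669, 253.292] pointing down, gripper open.
Joint ranges: [-169.43, 169.43], [-51.17, 129.36], [1.28, 143.12], [-76.62, 256.62], [0, 156.53], [-152.29, 152.29]. Speed limits (degrees/s): [136.94, 136.94, 159.86, 180, 180, 180].

INTERFACE

Orientations are given as [roll, pitch, yaw] about the fixed x, y, z axes, in that order (R = Rz(yaw) Ry(pitch) Rx(roll)).
In Python, from bench import r gives the robot as it stands.
- The arm moves only by the tool drive_tool, never from a script. Its argument "moves" is a list of rows, each a list of 2 entries, a list of its own where there are three numbers: the shift along the world's x, y, z in mm, then the turn about the world's z in degrees. A call has exactly 8 rows; each row is the pose to reach, as a shift and turn from the pose commanded when the call began; what a row does not reach only later rows make up. A row lasts 1/12 s, in which the tool goes at most 41.7 mm and 7.16 degrees, less where a joint would pass 70% of its speed; a pose out of reach is approached as far as the arm can. A call with a gripper value outside its range is refused whole. "fingers" is the finger opening in mm, from 0 to 85.4, set as the call begins (left out, the last holds). The fingers move at their own pace and stop on an object; "squeeze" is the grip in N (left out, the last holds). Time passes only in rows, so rows that repeat a pose let the fingers close, or fill a call up. It gives the time, the measured TCP pose, the force and the opening at its end, in the units of the state.
- r.sense(): the state, without advancing time (a new reading comes with each control period).
- r.snapshot(name): name is "side" or "top" or "wrist"; returns a dict with "pixels" (480x640x3 uint8, red, green, blue), "camera_matrix" (3x3 intrinsics, pixels), "xyz" and "orientation" of the camera in the world. Camera axes: x right, y down, z forward; pixel columns grow to the right and rows downward; lengths in mm; the calibration is good to about 2 mm. A picture is of the moment at which its call begins. There is no depth.
- r.hand_in(): hands the job in, once; it reports no verdict.
The state is a dict: "time": time; "joint_pos": joint angles; "qd": joint speeds; "joint_efforts": joint torques, N m; "tool_pos": TCP position; "tcp_rot": TCP orientation; "ft_force": force on the tool from outside, world axes, zero at the start; "wrist_torque": the same for the moment, N m; "finger_gap": finger opening in mm.
Only numpy, scipy, OpenCV 4.12 (cv2) and the standard library are available. Lean on these libraries where they do the work, as an engineer would, in place of code of your own. Each camera call takes 0.05 s, during which the arm holds its last target.

TASK

Take the brass-headed locating pin out of its wooden stand, set its tip lightly through the slot of the aluminium jig onto the sprung black bed below, and slide it along the slot until it drops into the bed's unmarked blind hole. Press it fully home and let go, so that it stands upright; feel for the hole gently (never more than about 15 N on the jig), and leave the black-headed pin and the things around undisturbed.

Things in the scene. Friction and masses are not known exactly. Their poses are not given: they have to be found in the camera images.
- jig: Forming jig fixed to the bench: flat aluminium box 84 (x) x 200 (y) x 36 (z) mm, standing level on thin feet (underside 3 mm over the bench). Origin: centre of its underside; z up. Its 5 mm cover (top at z = 36) has a slot 24 mm wide (x -12 to 12) and 90 mm long (y -45 to 45). Below it lies a flat blackened steel bed, surface at z = 30, with one round blind hole, 13.4 mm wide, 14 mm deep (floor at z = 16).
- slot_mid (a point): Middle of the slot at the height of the bed's surface (z = 30 of the jig); axes as the jig. The hole's centre lies on the slot's centre line (x = 0 here), but its y differs each time and is not measured: anywhere from -30 to 30 mm; the rest of the bed is flat.
- bed_surface (a point): The same point, for what the bed does there: it is sprung, begins to sink at about 2 N, sinks about 1 mm for each further 1 N and stops hard after 8 mm (about 10 N); let go, it rises again. It stays level and does not move sideways.
- locating_pin_tip (a point): Centre of the flat tip (lowest point) of the brass-headed locating pin; z points along the pin to its head, x and y are square to the head's faces. 67 mm long, about 90 g: round steel shank of 12 mm, its nose tapering over the last 3.5 mm to a 6.8 mm flat; from 27 to 67 mm above the tip a square head 18 x 18 mm. At the start it stands upright in the stand, tip 8 mm above the bench.
- locating_pin_grip (a point): A good point to grip the same pin: on its axis, 53 mm above the tip, inside the square head; axes as for the tip.
- locating_pin: The same brass-headed pin; origin at its tip.
- pin_stand: Wooden stand fixed to the bench, 126 (x) x 52 (y) x 24 (z) mm, origin at the centre of its underside. Two square holes 14.4 mm wide, 16 mm deep, at x = -35 and x = 35, y = 0; the brass-headed pin stands in one of them, the black-headed pin in the other.
- black_pin: Pin of the same shape with a black head, standing in the other hole of the stand; origin at its tip. Leave it there.
- round_tin: Small grey round tin with lid, 50 mm in diameter and 22 mm high, origin at the centre of its underside. Bystander.
- glue: Small white bottle with a red pointed cap, 35 mm in diameter and 112 mm high, origin at the centre of its underside. Bystander.
- bench_block: Flat grey steel block, 62 x 62 x 18 mm, origin at the centre of its underside. Bystander.
Things that resemble listed ones, but are neither listed nor needed, are in the scene too. Leave any purple look-alike of the locating_pin alone.

How it is judged:
By the outcome, as a careful person would: the job done as asked, in the order asked, and still so for the second after the job is handed in, with the robot touching nothing.
It also fails if it takes over 56 s, if anything falls off the work surface, if the arm or the gripper's body presses on something with over 40 N, if the wrist force passes 120 N, or if a joint passes its speed limit or range.

## Working session

There is one attempt and no reset: what is moved stays moved. The work goes in short steps, Python scripts to look and compute and a tool call to move; the robot and the scene stay as the last step left them, time stands still between calls to the robot, and variables do not carry over. Pictures are saved under pics/ and viewed, and the job is handed in when it is done.

Besides the shell and the picture viewer there is one more tool, called after ">>>" in YAML: its name, and indented under it one key for each argument. drive_tool: Moves the arm, as the interface text tells. Its arguments: {"type":"object","properties":{"moves":{"type":"array","items":{"type":"array"}},"fingers":{"type":"number"},"squeeze":{"type":"number"}},"required":["moves"]}

```bash
mkdir -p pics; ls
python3 - <<'E'
from bench import r
import cv2,pickle
print(r.sense())
for n in ("side","top","wrist"):
    s=r.snapshot(n); cv2.imwrite(f"pics/{n}0.png",s["pixels"][:,:,::-1]); pickle.dump(s,open(f"{n}0.pkl","wb"))
    print(n,s["camera_matrix"],s["xyz"],s["orientation"])
E
```

```text
pics
{'time': 0.0, 'joint_pos': array([ 6.39764909e+01,  7.51600427e+00,  8.53304431e+01, -9.37795328e-04,
        8.72605291e+01, -4.89049438e+00]), 'qd': array([ 0.0275183 ,  0.02147997, -0.07444675,  0.01665797, -0.01572174,
        0.02233445]), 'joint_efforts': array([-2.41259790e-03, -5.69420063e+01, -5.00538468e+01, -6.47102897e-04,
        1.51854067e-02,  5.16394300e-05]), 'tool_pos': array([216.0542772 , 559.20106431, 252.22388927]), 'tcp_rot': array([-1.79893333e+02, -8.18667738e-03,  1.58867023e+02]), 'ft_force': array([ 1.06606885,  1.21665679, -0.44065213]), 'wrist_torque': array([-0.00204816,  0.02249875,  0.02812211]), 'finger_gap': 85.51268932144633}
side [[531.23494187   0.         325.13988793]
 [  0.         531.23494187 235.21515707]
 [  0.           0.           1.        ]] [ 226.86818395 -841.31527771  826.23252182] [-132.96143695    0.32888789  -24.96338585]
top [[450.9767905    0.         324.14124027]
 [  0.         450.9767905  239.17229453]
 [  0.           0.           1.        ]] [361.36140182 -89.21475465 964.35773059] [-167.07996503   -0.29403973  -91.6634675 ]
wrist [[418.55962446   0.         319.23508228]
 [  0.         418.55962446 233.98843548]
 [  0.           0.           1.        ]] [151.26007575 584.85211772 374.08066483] [1.64089848e+02 1.20170797e-01 6.88646571e+01]
```

View pics/side0.png

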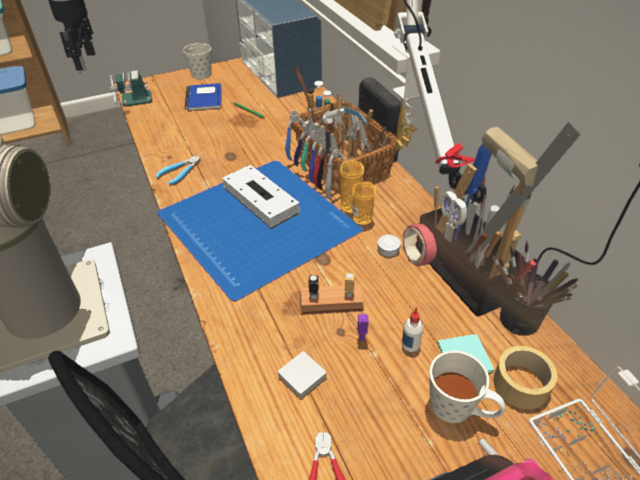

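View pics/top0.png

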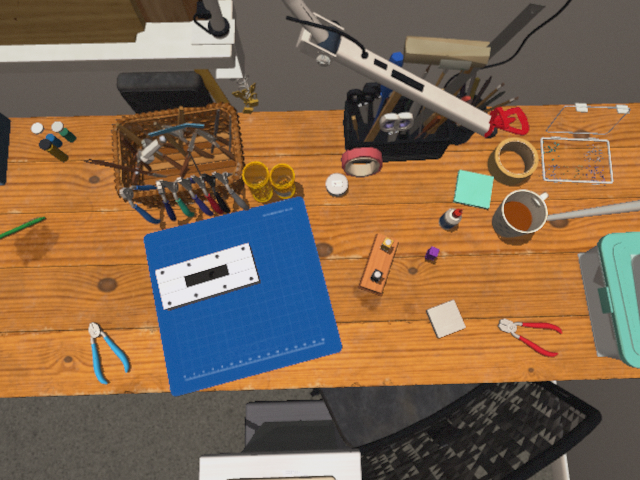

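View pics/wrist0.png

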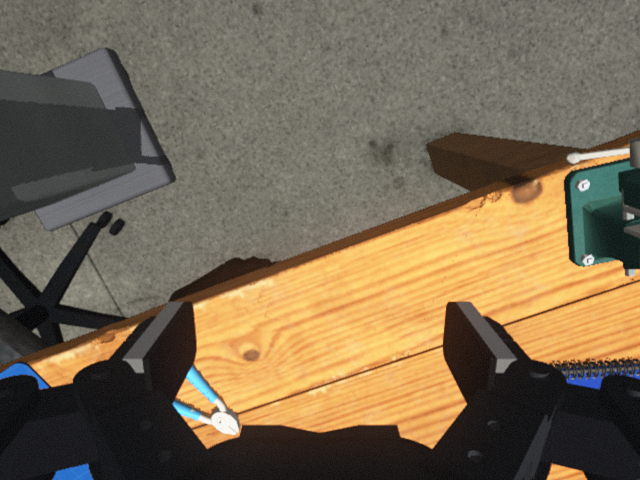

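```bash
cat > h.py <<'E'
import numpy as np,cv2,pickle
from scipy.spatial.transform import Rotation as R
def ray(s,uv):
    K=s["camera_matrix"];d=np.linalg.inv(K)@np.array([uv[0],uv[1],1.]);Rm=R.from_euler('xyz',s["orientation"],degrees=True).as_matrix()
    return np.array(s["xyz"]),Rm@d
def plane(s,uv,z):
    o,d=ray(s,uv);return o+d*(z-o[2])/d[2]
def proj(s,p):
    Rm=R.from_euler('xyz',s["orientation"],degrees=True).as_matrix();q=s["camera_matrix"]@(Rm.T@(np.array(p)-s["xyz"]));return q[:2]/q[2]
E
python3 - <<'E'
from h import *
t=pickle.load(open("top0.pkl","rb"));s=pickle.load(open("side0.pkl","rb"))
def crop(s,x,y,w,h,k,n):
    im=s["pixels"][y:y+h,x:x+w,::-1];cv2.imwrite(n,cv2.resize(im,None,fx=k,fy=k,interpolation=cv2.INTER_CUBIC))
a=t["pixels"][230:300,355:445,::-1];b=t["pixels"][235:315,145:265,::-1]
c=s["pixels"][262:345,290:380,::-1];d=s["pixels"][160:230,215:305,::-1]
f=lambda i:cv2.resize(i,(390,290),interpolation=cv2.INTER_NEAREST)
cv2.imwrite("pics/crops.png",np.vstack([np.hstack([f(a),f(b)]),np.hstack([f(c),f(d)])]))
# jig from white mask in top
hsv=cv2.cvtColor(t["pixels"],cv2.COLOR_RGB2HSV)
m=((hsv[...,1]<60)&(hsv[...,2]>120)).astype(np.uint8); mm=np.zeros_like(m);mm[235:315,145:265]=m[235:315,145:265]
cs=cv2.findContours(mm,cv2.RETR_EXTERNAL,cv2.CHAIN_APPROX_NONE)[0];cn=max(cs,key=cv2.contourArea)
rc=cv2.minAreaRect(cn);print("jig",rc)
P=np.array([plane(t,p,39)[:2] for p in cn[:,0,:].astype(float)]);print("jig world",cv2.minAreaRect(P.astype(np.float32)))
# slot
k=((hsv[...,2]<70)).astype(np.uint8);mm=np.zeros_like(k);mm[255:295,175:240]=k[255:295,175:240]
mm=cv2.morphologyEx(mm,cv2.MORPH_OPEN,np.ones((3,3)))
cs=cv2.findContours(mm,cv2.RETR_EXTERNAL,cv2.CHAIN_APPROX_NONE)[0];cn=max(cs,key=cv2.contourArea)
P=np.array([plane(t,p,39)[:2] for p in cn[:,0,:].astype(float)]);print("slot world",cv2.minAreaRect(P.astype(np.float32)))
E
```

```text
jig ((205.55557250976562, 275.6881408691406), (40.910831451416016, 100.15196990966797), 73.53998565673828)
jig world ((504.0406494140625, 145.54124450683594), (85.75928497314453, 201.04075622558594), 15.436249732971191)
slot world ((504.14276123046875, 145.6494903564453), (21.67506217956543, 87.7741470336914), 15.454133987426758)
```

View pics/crops.png

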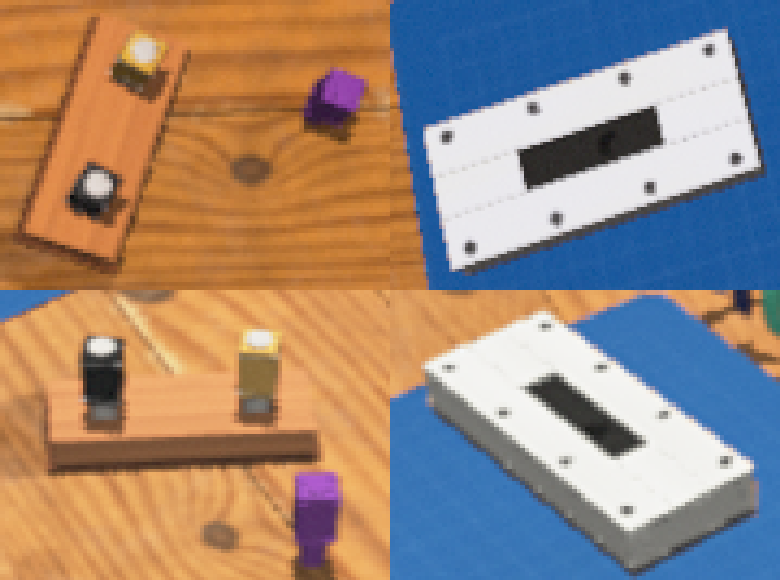

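Run:
```python
from h import *
t=pickle.load(open("top0.pkl","rb"));s=pickle.load(open("side0.pkl","rb"))
def cap(s,x0,y0,x1,y1):
    hsv=cv2.cvtColor(s["pixels"],cv2.COLOR_RGB2HSV)[y0:y1,x0:x1]
    m=((hsv[...,1]<70)&(hsv[...,2]>150));ys,xs=np.nonzero(m);return np.array([xs.mean()+x0,ys.mean()+y0]),m.sum()
def tri(a,b):
    A=[];B=[]
    for S,uv in((t,a),(s,b)):
        o,d=ray(S,uv);d/=np.linalg.norm(d);M=np.eye(3)-np.outer(d,d);A.append(M);B.append(M@o)
    return np.linalg.solve(A[0]+A[1],B[0]+B[1])
for n,a,b in(("brass",(380,234,398,252),(343,268,358,285)),("black",(370,267,384,283),(306,270,322,290))):
    ca,na=cap(t,*a);cb,nb=cap(s,*b);print(n,ca,na,cb,nb,"plane75",plane(t,ca,75),"tri",tri(ca,cb),plane(s,cb,75))
# slot crop gray stats: dark spot
g=cv2.cvtColor(t["pixels"],cv2.COLOR_RGB2GRAY)
print(g[262:290,184:230][::2,::2])
print("hole top",plane(t,(212.7,275),33))
u=(215+(600-390)/390*90,160+(428-290)/290*70);print("hole side",plane(s,u,33))
# stand rect
hsv=cv2.cvtColor(t["pixels"],cv2.COLOR_RGB2HSV)
print(t["pixels"][258,378],t["pixels"][258,400])
```

```text
brass [387.80952381 241.85714286] 21 [349.4  275.24] 25 plane75 [ 556.00969265 -228.23084511   75.        ] tri [ 557.52280962 -228.79253168   73.24343353] [ 557.93774286 -230.24450695   75.        ]
black [377.06666667 273.83333333] 30 [312.96551724 277.4137931 ] 29 plane75 [ 491.51184634 -202.90006824   75.        ] tri [ 492.57106517 -203.37958844   72.48750558] [ 492.3987721  -205.55025779   75.        ]
[[229 231 218 227 233 234 234 234 234 234 234 232 234 233 233 233 233 234
  234 233 233 231 231]
 [233 217  67 164 234 233 234 234 234 234 234 234 233 233 233 233 233 233
  231 214 167 152 234]
 [234 229 176 204 234 234 234 233 234 233 233 233 234 234 233 225 210 101
   39  45  45  64 234]
 [234 233 234 234 234 233 234 234 233 233 232 233 215 190  63  37  41  45
   40  46  47  40 225]
 [234 234 233 234 233 233 234 234 229 214 159  47  37  46  41  42  42  44
   43  43  41  46 169]
 [234 233 234 233 234 223 210  87  40  47  42  44  46  26  21  37  46  44
   46  46  42  41 142]
 [234 233 215 189  56  36  44  46  44  44  46  43  41  18  30  41  43  42
   45  44  46  41  95]
 [122  39  36  41  45  40  41  42  44  46  41  43  43  26  30  43  45  46
   46 119 161 234 234]
 [194  43  44  44  44  44  44  46  44  44  44  44  43  42  38  51 158 186
  233 234 234 233 233]
 [209  36  41  44  44  50  45  43  46  43  42  42  92 159 208 233 234 234
  234 234 233 234 233]
 [230  42  40  43  45  45  46  42  45 120 161 233 233 233 233 233 235 234
  235 234 233 234 233]
 [234  62  42  42  43  55 157 188 235 234 234 234 233 234 234 233 234 234
  234 232 215 223 234]
 [233 185  92 159 209 233 234 234 233 233 233 234 234 234 234 233 234 234
  234 219  64 174 233]
 [227 224 234 234 233 234 235 234 233 234 234 234 233 234 234 234 235 234
  234 230 178 201 234]]
hole top [504.87615246 133.54375827  33.        ]
hole side [510.80666775 129.61959349  33.        ]
[223 138  76] [190 130  74]
```

>>> drive_tool:
  moves:
    - [[14, -33, 0], 0]
    - [[28, -66, 0], 0]
    - [[42, -99, 0], 0]
    - [[56, -132, 0], 0]
    - [[70, -165, 0], 0]
    - [[84, -198, 0], 0]
    - [[98, -231, 0], 0]
    - [[112, -264, 0], 0]
  fingers: 50
  squeeze: 40

```text
time: 0.82
tool_pos: [328.4, 294.0, 253.0]
tcp_rot: [-180.0, -0.0, 158.9]
ft_force: [0.6, -1.1, 0.3]
finger_gap: 50.1
```

>>> drive_tool:
  moves:
    - [[14, -33, 0], 0]
    - [[28, -66, 0], 0]
    - [[42, -99, 0], 0]
    - [[56, -132, 0], 0]
    - [[70, -165, 0], 0]
    - [[84, -198, 0], 0]
    - [[98, -231, 0], 0]
    - [[112, -264, 0], 0]

```text
time: 1.48
tool_pos: [440.5, 29.9, 253.3]
tcp_rot: [180.0, 0.0, 158.9]
ft_force: [0.7, -0.1, -0.3]
finger_gap: 50.1
```

>>> drive_tool:
  moves:
    - [[15, -35, 0], 0]
    - [[30, -70, 0], 0]
    - [[45, -105, 0], 0]
    - [[60, -140, 0], 0]
    - [[75, -175, 0], 0]
    - [[88, -205, 0], 0]
    - [[88, -210, 0], 0]
    - [[88, -210, 0], 0]

```text
time: 2.15
tool_pos: [528.0, -180.3, 252.3]
tcp_rot: [-180.0, -0.1, 158.7]
ft_force: [-0.7, 0.2, 0.7]
finger_gap: 49.9
```

Run:
```python
from bench import r
import cv2,pickle
q=r.sense();print(q["time"],q["tool_pos"],q["tcp_rot"],q["ft_force"],q["finger_gap"])
s=r.snapshot("wrist"); cv2.imwrite(f"pics/w1.png",s["pixels"][:,:,::-1]); pickle.dump(s,open(f"w1.pkl","wb"))
```

```text
2.15 [ 528.04074773 -180.26497278  252.34901515] [-1.79987998e+02 -9.42238605e-02  1.58702894e+02] [-0.67742407  0.236463    0.74012301] 49.897832601651366
```

View pics/w1.png

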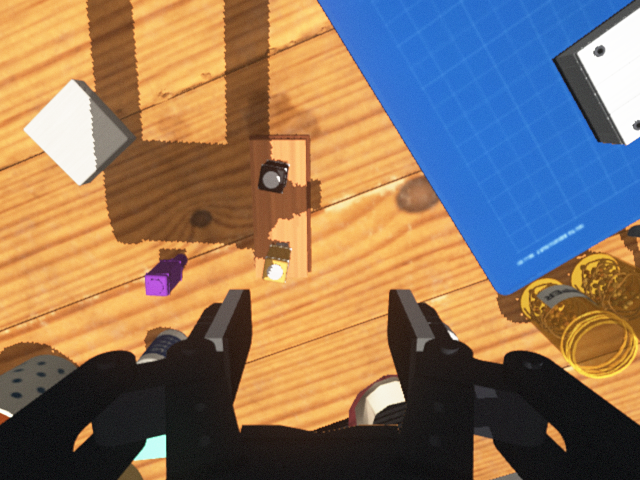

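Run:
```python
from h import *
s=pickle.load(open("w1.pkl","rb"));print(s["xyz"],s["orientation"])
im=s["pixels"][150:300,220:330,::-1];cv2.imwrite("pics/w1c.png",cv2.resize(im,None,fx=4,fy=4,interpolation=cv2.INTER_NEAREST))
print(plane(s,(276,272),75),plane(s,(273,178),75))
for z in (75,35): print(proj(s,(556,-228.3,z)))
```

```text
[ 463.40326056 -154.69196772  374.18668439] [1.64177754e+02 3.39127201e-02 6.86969885e+01]
[ 558.43018465 -227.3275483    75.        ] [ 491.5012259  -201.36396861   75.        ]
[273.57992436 269.6470277 ]
[278.52695783 253.02412741]
```

View pics/w1c.png

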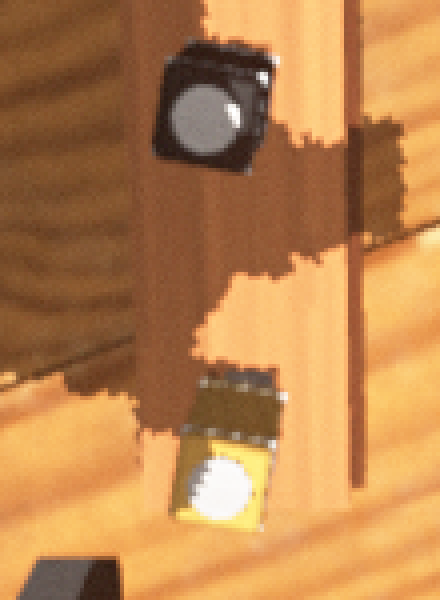

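Run:
```python
from h import *
s=pickle.load(open("w1.pkl","rb"))
im=s["pixels"];hsv=cv2.cvtColor(im,cv2.COLOR_RGB2HSV)
c=np.array([(185,433),(278,440),(262,530),(172,520)])/4-0.5+[220,150]
P=np.array([plane(s,p,75)[:2] for p in c]);print(P,P.mean(0))
for i in range(4):
    d=P[(i+1)%4]-P[i];print(np.linalg.norm(d),np.degrees(np.arctan2(d[1],d[0])))
# stand long right edge at z=24 : crop (350,130)->(355,485)
a,b=[plane(s,np.array(p)/4-0.5+[220,150],24)[:2] for p in((347,130),(353,485))];d=b-a;print("stand",np.degrees(np.arctan2(d[1],d[0])))
```

```text
[[ 545.04116289 -230.06809688]
 [ 552.70888558 -214.24171125]
 [ 568.48906515 -224.07869071]
 [ 560.32433023 -239.36095007]] [ 556.64086096 -226.93736223]
17.586030055200013 64.15028425888532
18.59516690225986 -31.9384081434503
17.326579213437554 -118.11390946754076
17.8866521203459 148.69851705832616
stand -20.823171537121375
```

>>> drive_tool:
  moves:
    - [[7, -12, -20], -2]
    - [[14, -24, -45], -4]
    - [[21, -37, -70], -6]
    - [[28, -49, -95], -8]
    - [[28, -49, -118], -8]
    - [[28, -49, -118], -8]
    - [[28, -49, -118], -8]
    - [[28, -49, -118], -8]

```text
time: 2.87
tool_pos: [556.9, -226.4, 137.0]
tcp_rot: [180.0, 0.1, 151.0]
ft_force: [0.5, 0.5, 0.3]
finger_gap: 49.9
```

Run:
```python
from bench import r
import cv2,pickle
q=r.sense();print(q["time"],q["tool_pos"],q["tcp_rot"],q["ft_force"],q["finger_gap"])
s=r.snapshot("wrist"); cv2.imwrite(f"pics/w2.png",s["pixels"][:,:,::-1]); pickle.dump(s,open(f"w2.pkl","wb"))
```

```text
2.8667 [ 556.8589002  -226.38275173  137.01512008] [1.79982904e+02 8.30303773e-02 1.50955538e+02] [0.54495453 0.52518181 0.34834507] 49.904339396580276
```

View pics/w2.png

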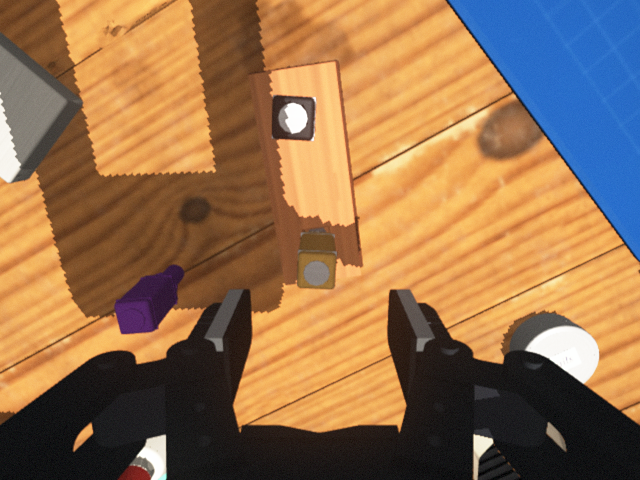

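Run:
```python
from h import *
s=pickle.load(open("w2.pkl","rb"));print(s["xyz"],s["orientation"])
im=s["pixels"][215:305,270:370,::-1];cv2.imwrite("pics/w2c.png",cv2.resize(im,None,fx=6,fy=6,interpolation=cv2.INTER_NEAREST))
```

```text
[ 495.83901971 -192.21907632  258.64907977] [1.63998346e+02 6.78731186e-03 6.09489747e+01]
```

View pics/w2c.png

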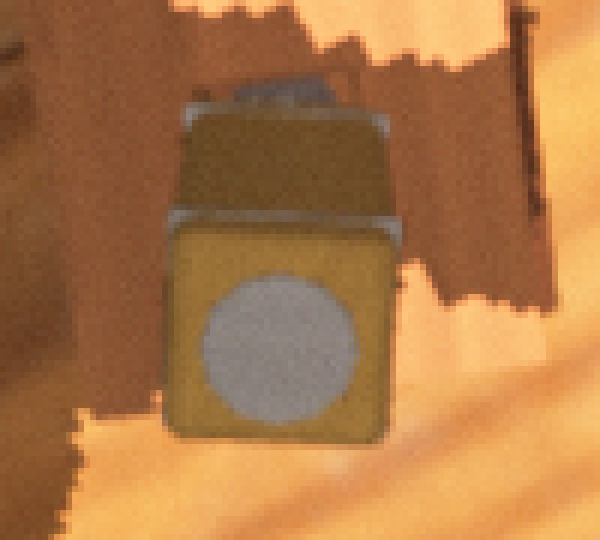

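Run:
```python
from h import *
s=pickle.load(open("w2.pkl","rb"))
print(plane(s,(316.2,272.7),75))
c=np.array([(168,218),(400,224),(388,443),(165,440)])/6-0.5+[270,215]
P=np.array([plane(s,p,75)[:2] for p in c]);print(P,P.mean(0))
for i in range(4):
    d=P[(i+1)%4]-P[i];print(np.linalg.norm(d),np.degrees(np.arctan2(d[1],d[0])))
```

```text
[ 557.68492913 -228.22566966   75.        ]
[[ 544.06927948 -230.51599502]
 [ 553.16687712 -215.13800965]
 [ 568.73725281 -224.6391278 ]
 [ 559.95953261 -239.91590069]] [ 556.4832355  -227.55225829]
17.867532483199913 59.391492022494766
18.240280840248214 -31.391742702009573
17.61897164037634 -119.8807911666568
18.462350101515884 149.39349251625643
```

>>> drive_tool:
  moves:
    - [[0.5, -0.5, -15], -1]
    - [[0.5, -0.5, -30], -1]
    - [[0.5, -0.5, -45], -1]
    - [[0.5, -0.5, -60], -1]
    - [[0.5, -0.5, -71], -1]
    - [[0.5, -0.5, -71], -1]
    - [[0.5, -0.5, -71], -1]
    - [[0.5, -0.5, -71], -1]

```text
time: 3.58
tool_pos: [557.8, -228.1, 66.0]
tcp_rot: [180.0, 0.1, 149.9]
ft_force: [0.5, 0.0, 0.0]
finger_gap: 49.9
```

>>> drive_tool:
  moves:
    - [[0, 0, 0], 0]
    - [[0, 0, 0], 0]
    - [[0, 0, 0], 0]
    - [[0, 0, 0], 0]
    - [[0, 0, 0], 0]
    - [[0, 0, 0], 0]
    - [[0, 0, 0], 0]
    - [[0, 0, 0], 0]
  fingers: 5
  squeeze: 50

```text
time: 4.25
tool_pos: [557.4, -228.1, 65.3]
tcp_rot: [180.0, 0.1, 149.9]
ft_force: [-0.0, 0.9, 5.7]
finger_gap: 17.1
```

Run:
```python
from bench import r
import cv2,pickle
q=r.sense();print(q["time"],q["tool_pos"],q["tcp_rot"],q["ft_force"],q["wrist_torque"],q["finger_gap"])
s=r.snapshot("wrist"); cv2.imwrite(f"pics/w3.png",s["pixels"][:,:,::-1]); pickle.dump(s,open(f"w3.pkl","wb"))
```

```text
4.25 [ 557.40815465 -228.11400791   65.33368055] [1.79992926e+02 8.53644360e-02 1.49871058e+02] [-0.03028476  0.93023804  5.70667618] [ 0.10994856  0.15329678 -0.00896015] 17.050764570433994
```

View pics/w3.png

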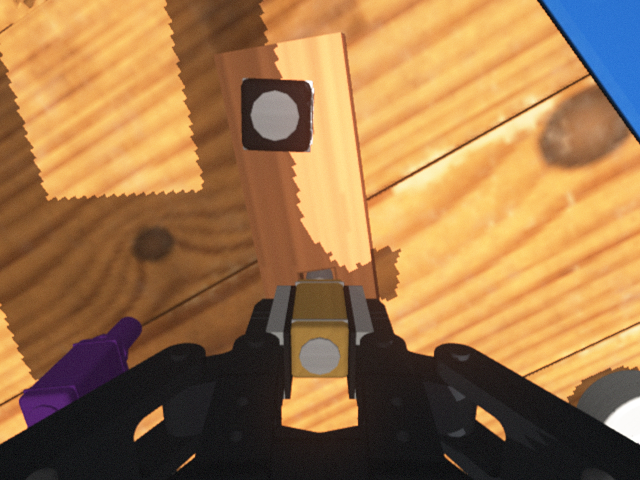

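>>> drive_tool:
  moves:
    - [[0, 0, 6], 0]
    - [[0, 0, 18], 0]
    - [[0, 0, 34], 0]
    - [[0, 0, 50], 0]
    - [[0, 0, 66], 0]
    - [[0, 0, 80], 0]
    - [[0, 0, 80], 0]
    - [[0, 0, 80], 0]

```text
time: 4.97
tool_pos: [557.5, -228.2, 145.7]
tcp_rot: [180.0, 0.1, 149.9]
ft_force: [-0.6, -0.3, -1.7]
finger_gap: 16.9
```

>>> drive_tool:
  moves:
    - [[-3, 20, 0], 0]
    - [[-8, 55, 0], 0]
    - [[-13, 90, 0], 0]
    - [[-18, 125, 0], 0]
    - [[-23, 160, 0], 0]
    - [[-28, 195, 0], 0]
    - [[-33, 230, 0], 0]
    - [[-38, 260, 0], 0]

```text
time: 5.63
tool_pos: [517.2, 34.3, 142.8]
tcp_rot: [-180.0, -0.1, 149.9]
ft_force: [0.3, 0.8, -0.7]
finger_gap: 17.4
```

Run:
```python
from bench import r
import cv2,pickle
q=r.sense();print(q["time"],q["tool_pos"],q["tcp_rot"],q["ft_force"],q["wrist_torque"],q["finger_gap"])
for n in("wrist","side"):
    s=r.snapshot(n); cv2.imwrite(f"pics/{n}4.png",s["pixels"][:,:,::-1]); pickle.dump(s,open(f"{n}4.pkl","wb"))
```

```text
5.6333 [517.18624073  34.26057425 142.78634562] [-1.79951328e+02 -1.32913231e-01  1.49886554e+02] [ 0.29918353  0.77639805 -0.69294066] [-0.02334069 -0.04200204  0.05382824] 17.38251193872555
```

View pics/wrist4.png

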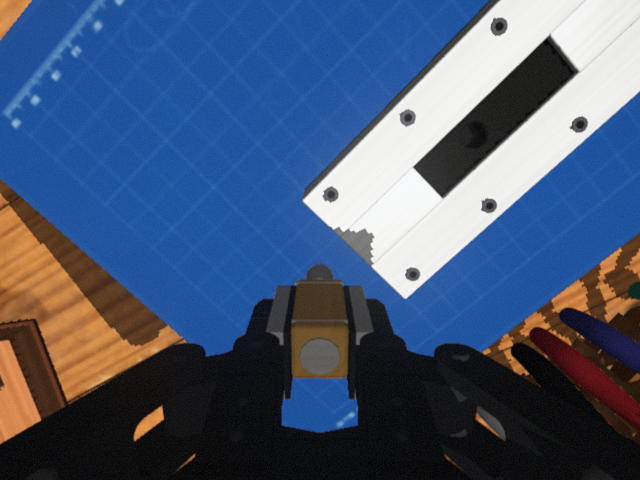

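View pics/side4.png

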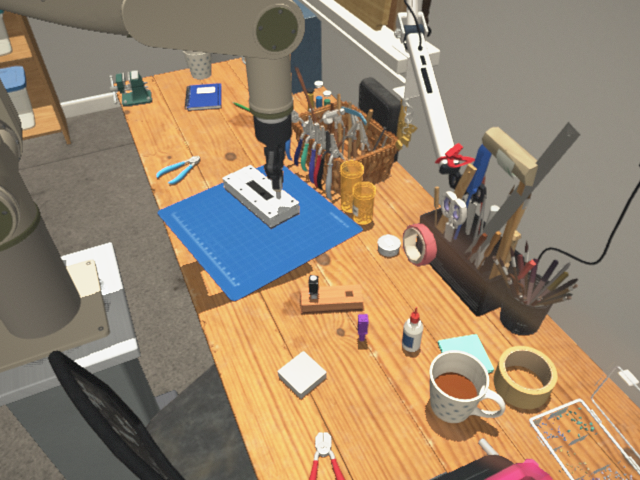

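Run:
```python
from h import *
s=pickle.load(open("wrist4.pkl","rb"));q=np.array([518.8,32.2,144.3]) # commanded
print(s["xyz"],s["orientation"])
c=[(553,37),(579,72),(442,198),(414,168)]
P=np.array([plane(s,p,39)[:2] for p in c]);print(P,P.mean(0),cv2.minAreaRect(P.astype(np.float32)))
h=plane(s,(476,135),33);print("hole",h)
for y in(145.6,):
  th=np.radians(15.44);d=h[:2]-P.mean(0);print("jig frame",d@[np.cos(th),np.sin(th)],d@[-np.sin(th),np.cos(th)])
T=np.array([517.2,34.3,142.8])
print("proj head top",proj(s,T+[0,0,11]),"tip",proj(s,T+[0,0,-56]))
im=s["pixels"];cv2.imwrite("pics/w4c.png",np.hstack([cv2.resize(im[20:220,400:600,::-1],(400,400)),cv2.resize(im[250:390,250:390,::-1],(400,400),interpolation=cv2.INTER_NEAREST)]))
```

```text
[457.28953783  69.46135395 264.68329299] [1.64209881e+02 7.05413203e-02 5.98819217e+01]
[[482.77729057 187.91488253]
 [504.60884287 193.25573822]
 [528.32914368 105.53990101]
 [506.02865589  99.61810439]] [505.43598325 146.58215654] ((505.4619445800781, 146.70315551757812), (23.073368072509766, 91.30669403076172), 14.871427536010742)
hole [508.2307002 137.252485   33.       ]
jig frame 0.21002476194914177 -9.736996633531392
proj head top [318.5162115 356.1926315] tip [318.94169568 274.59406082]
```

View pics/w4c.png

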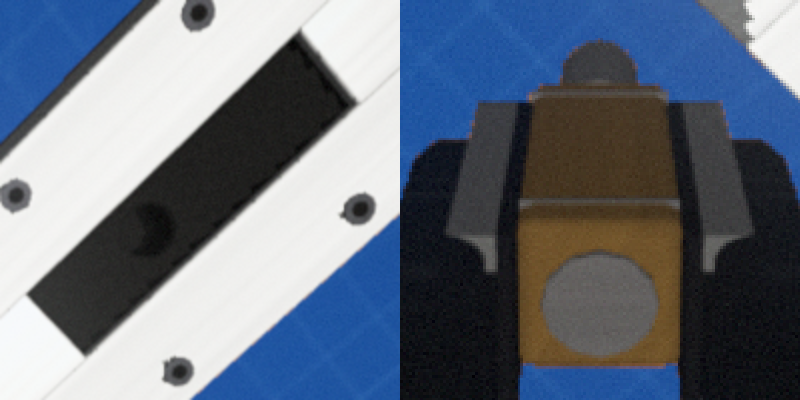

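>>> drive_tool:
  moves:
    - [[-4, 30, 0], 0]
    - [[-8, 60, 0], 0]
    - [[-12, 90, 0], 0]
    - [[-16.5, 118, 0], 0]
    - [[-16.5, 123.5, -6], 0]
    - [[-16.5, 123.5, -20], 0]
    - [[-16.5, 123.5, -35], 0]
    - [[-16.5, 123.5, -39], 0]

```text
time: 6.4
tool_pos: [500.3, 154.6, 101.7]
tcp_rot: [-179.8, -0.2, 149.9]
ft_force: [-1.5, 0.1, -1.8]
finger_gap: 17.5
```

>>> drive_tool:
  moves:
    - [[0, 0, 0], 0]
    - [[0, 0, 0], 0]
    - [[0, 0, 0], 0]
    - [[0, 0, 0], 0]
    - [[0, 0, 0], 0]
    - [[0, 0, 0], 0]
    - [[0, 0, 0], 0]
    - [[0, 0, 0], 0]

```text
time: 7.07
tool_pos: [502.4, 155.7, 105.6]
tcp_rot: [180.0, 0.0, 149.9]
ft_force: [-0.3, 0.3, -0.6]
finger_gap: 17.4
```

Run:
```python
from bench import r
import cv2,pickle
for i in range(1):
    q=r.sense();print(q["time"],q["tool_pos"],q["tcp_rot"],q["ft_force"],q["wrist_torque"],q["finger_gap"])
I=[]
for n in("wrist","side","top"):
    s=r.snapshot(n); cv2.imwrite(f"pics/{n}5.png",s["pixels"][:,:,::-1]); pickle.dump(s,open(f"{n}5.pkl","wb"));I.append(s["pixels"][:,:,::-1])
cv2.imwrite("pics/c5.png",np.hstack([cv2.resize(I[0][100:420,160:480],(400,400)),cv2.resize(I[1][150:230,220:300],(400,400),interpolation=cv2.INTER_CUBIC)]) if 0 else __import__("numpy").hstack([cv2.resize(I[0][100:420,160:480],(400,400)),cv2.resize(I[1][150:230,220:300],(400,400),interpolation=cv2.INTER_CUBIC)]))
```

```text
7.0667 [502.41196193 155.69251215 105.551957  ] [1.79984831e+02 1.74755848e-02 1.49869736e+02] [-0.26297912  0.29720352 -0.57517693] [0.03450281 0.01769781 0.0276084 ] 17.43408931405691
```

View pics/c5.png

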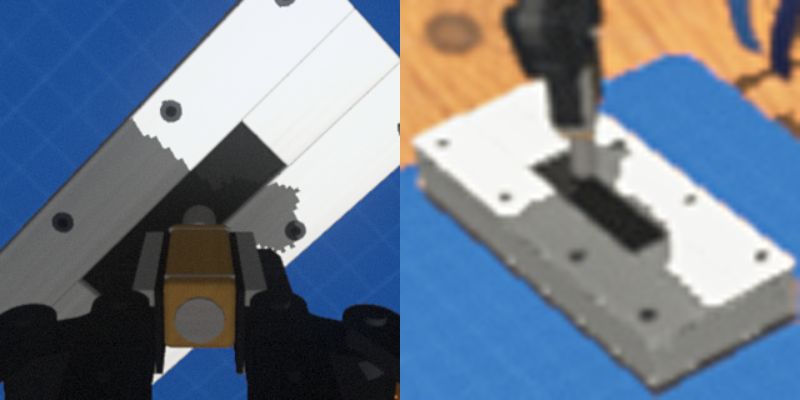

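Run:
```python
from h import *
s=pickle.load(open("wrist5.pkl","rb"))
f=lambda p:np.array(p)/1.25-0.4+[160,100]
for p in((240,122),(287,165),(83,283)):print(plane(s,f(p),39))
A,B,C=[plane(s,f(p),39)[:2] for p in((240,122),(287,165),(83,283))]
d=(A-C)/np.linalg.norm(A-C);n=np.array([d[1],-d[0]]);print("len",np.linalg.norm(A-C),"w",np.linalg.norm(A-B),"ang",np.degrees(np.arctan2(-d[0],d[1])))
mid=(A+B)/2
for T in((502.28,155.67),):
    T=np.array(T);print("lateral x of TCP",(T-mid)@n,"along from +end",(mid-T)@d,"jig y",45-(mid-T)@d)
```

```text
[480.97392191 185.46721068  39.        ]
[504.05598972 192.77042058  39.        ]
[506.60426262  99.71088117  39.        ]
len 89.504538519304 w 24.209889078889614 ang 16.64003992251383
lateral x of TCP -0.22222553588668403 along from +end 34.844367846391 jig y 10.155632153608998
```

>>> drive_tool:
  moves:
    - [[0, 0, -4], 0]
    - [[0, 0, -8], 0]
    - [[0, 0, -11], 0]
    - [[0, 0, -13], 0]
    - [[0, 0, -14], 0]
    - [[0, 0, -14], 0]
    - [[0, 0, -14], 0]
    - [[0, 0, -14], 0]

```text
time: 7.88
tool_pos: [502.4, 155.7, 91.4]
tcp_rot: [180.0, 0.0, 149.9]
ft_force: [0.2, -0.1, -0.6]
finger_gap: 17.1
```

>>> drive_tool:
  moves:
    - [[0, 0, -0.3], 0]
    - [[0, 0, -0.6], 0]
    - [[0, 0, -0.9], 0]
    - [[0, 0, -1.2], 0]
    - [[0, 0, -1.5], 0]
    - [[0, 0, -1.5], 0]
    - [[0, 0, -1.5], 0]
    - [[0, 0, -1.5], 0]

```text
time: 8.55
tool_pos: [502.4, 155.7, 90.0]
tcp_rot: [180.0, 0.0, 149.9]
ft_force: [-0.3, 0.8, 2.6]
finger_gap: 17.2
```

>>> drive_tool:
  moves:
    - [[0, 0, -0.5], 0]
    - [[0, 0, -1], 0]
    - [[0, 0, -1.5], 0]
    - [[0, 0, -1.5], 0]
    - [[0, 0, -1.5], 0]
    - [[0, 0, -1.5], 0]
    - [[0, 0, -1.5], 0]
    - [[0, 0, -1.5], 0]

```text
time: 9.22
tool_pos: [502.4, 155.7, 88.4]
tcp_rot: [180.0, 0.0, 149.9]
ft_force: [0.1, 0.1, 3.2]
finger_gap: 17.3
```

>>> drive_tool:
  moves:
    - [[0.4, -1.4, 0], 0]
    - [[0.8, -2.9, 0], 0]
    - [[1.2, -4.3, 0], 0]
    - [[1.6, -5.8, 0], 0]
    - [[2.0, -7.2, 0], 0]
    - [[2.4, -8.7, 0], 0]
    - [[2.8, -10.1, 0], 0]
    - [[3.2, -11.6, 0], 0]

```text
time: 9.88
tool_pos: [505.5, 143.9, 88.3]
tcp_rot: [180.0, -0.0, 149.9]
ft_force: [-0.9, 2.6, 3.9]
finger_gap: 17.6
```

>>> drive_tool:
  moves:
    - [[0.2, -0.7, 0], 0]
    - [[0.4, -1.4, 0], 0]
    - [[0.6, -2.1, 0], 0]
    - [[0.8, -2.8, 0], 0]
    - [[1.0, -3.5, 0], 0]
    - [[1.2, -4.2, 0], 0]
    - [[1.2, -4.2, 0], 0]
    - [[1.2, -4.2, 0], 0]

```text
time: 10.55
tool_pos: [506.7, 139.6, 88.2]
tcp_rot: [-180.0, 0.0, 149.9]
ft_force: [0.1, -0.4, 3.3]
finger_gap: 17.2
```

>>> drive_tool:
  moves:
    - [[0.15, -0.5, 0], 0]
    - [[0.3, -1.0, 0], 0]
    - [[0.45, -1.5, 0], 0]
    - [[0.55, -2.0, 0], 0]
    - [[0.55, -2.0, 0], 0]
    - [[0.55, -2.0, 0], 0]
    - [[0.55, -2.0, 0], 0]
    - [[0.55, -2.0, 0], 0]

```text
time: 11.22
tool_pos: [507.1, 137.6, 88.1]
tcp_rot: [-180.0, 0.0, 149.9]
ft_force: [1.0, -3.3, -0.1]
finger_gap: 17.5
```

>>> drive_tool:
  moves:
    - [[0.15, -0.5, 0], 0]
    - [[0.3, -1.0, 0], 0]
    - [[0.4, -1.5, 0], 0]
    - [[0.4, -1.5, 0], 0]
    - [[0.4, -1.5, 0], 0]
    - [[0.4, -1.5, 0], 0]
    - [[0.4, -1.5, 0], 0]
    - [[0.4, -1.5, 0], 0]

```text
time: 11.88
tool_pos: [507.6, 136.4, 88.3]
tcp_rot: [180.0, -0.0, 149.9]
ft_force: [-0.4, -0.2, -0.3]
finger_gap: 17.0
```

>>> drive_tool:
  moves:
    - [[0.1, -0.4, 0], 0]
    - [[0.2, -0.7, 0], 0]
    - [[0.2, -0.7, -0.4], 0]
    - [[0.2, -0.7, -0.8], 0]
    - [[0.2, -0.7, -1.2], 0]
    - [[0.2, -0.7, -1.2], 0]
    - [[0.2, -0.7, -1.2], 0]
    - [[0.2, -0.7, -1.2], 0]

```text
time: 12.55
tool_pos: [507.8, 135.7, 87.1]
tcp_rot: [-180.0, -0.0, 149.9]
ft_force: [-0.1, 0.1, -0.4]
finger_gap: 17.3
```

Run:
```python
from bench import r
q=r.sense();print(q["time"],q["tool_pos"],q["ft_force"],q["wrist_torque"])
```

```text
12.55 [507.80271684 135.6726149   87.06995661] [-0.07303359  0.06129778 -0.37679239] [ 0.01823021 -0.0248355  -0.004161  ]
```

>>> drive_tool:
  moves:
    - [[0, 0, -0.4], 0]
    - [[0, 0, -0.8], 0]
    - [[0, 0, -1.2], 0]
    - [[0, 0, -1.5], 0]
    - [[0, 0, -1.5], 0]
    - [[0, 0, -1.5], 0]
    - [[0, 0, -1.5], 0]
    - [[0, 0, -1.5], 0]

```text
time: 13.22
tool_pos: [507.8, 135.7, 85.6]
tcp_rot: [180.0, 0.0, 149.9]
ft_force: [-0.1, 0.2, -1.1]
finger_gap: 17.3
```

>>> drive_tool:
  moves:
    - [[0, 0, -0.3], 0]
    - [[0, 0, -0.7], 0]
    - [[0, 0, -1.1], 0]
    - [[0, 0, -1.5], 0]
    - [[0, 0, -1.5], 0]
    - [[0, 0, -1.5], 0]
    - [[0, 0, -1.5], 0]
    - [[0, 0, -1.5], 0]

```text
time: 13.88
tool_pos: [507.8, 135.7, 84.1]
tcp_rot: [180.0, 0.0, 149.9]
ft_force: [-0.1, -0.8, -1.3]
finger_gap: 17.4
```

>>> drive_tool:
  moves:
    - [[0, 0, -0.5], 0]
    - [[0, 0, -1], 0]
    - [[0, 0, -1.5], 0]
    - [[0, 0, -2], 0]
    - [[0, 0, -2.5], 0]
    - [[0, 0, -3], 0]
    - [[0, 0, -3], 0]
    - [[0, 0, -3], 0]

```text
time: 14.55
tool_pos: [507.8, 135.7, 81.0]
tcp_rot: [-180.0, -0.0, 149.9]
ft_force: [-0.2, 0.0, -0.3]
finger_gap: 17.3
```

>>> drive_tool:
  moves:
    - [[0, 0, -0.5], 0]
    - [[0, 0, -1], 0]
    - [[0, 0, -1.5], 0]
    - [[0, 0, -2], 0]
    - [[0, 0, -2.5], 0]
    - [[0, 0, -3], 0]
    - [[0, 0, -3], 0]
    - [[0, 0, -3], 0]

```text
time: 15.22
tool_pos: [507.8, 135.7, 78.0]
tcp_rot: [-180.0, -0.0, 149.9]
ft_force: [0.2, 0.7, -0.8]
finger_gap: 17.3
```

>>> drive_tool:
  moves:
    - [[0, 0, -0.5], 0]
    - [[0, 0, -1], 0]
    - [[0, 0, -1.5], 0]
    - [[0, 0, -2], 0]
    - [[0, 0, -2], 0]
    - [[0, 0, -2], 0]
    - [[0, 0, -2], 0]
    - [[0, 0, -2], 0]

```text
time: 15.88
tool_pos: [507.9, 135.7, 76.2]
tcp_rot: [180.0, 0.0, 149.9]
ft_force: [-0.9, -0.5, 1.3]
finger_gap: 17.3
```

>>> drive_tool:
  moves:
    - [[0, 0, -0.3], 0]
    - [[0, 0, -0.6], 0]
    - [[0, 0, -1], 0]
    - [[0, 0, -1.3], 0]
    - [[0, 0, -1.5], 0]
    - [[0, 0, -1.5], 0]
    - [[0, 0, -1.5], 0]
    - [[0, 0, -1.5], 0]

```text
time: 16.55
tool_pos: [507.9, 135.7, 74.7]
tcp_rot: [180.0, 0.0, 149.9]
ft_force: [-1.0, -0.6, 3.7]
finger_gap: 17.4
```

>>> drive_tool:
  moves:
    - [[0, 0, -0.5], 0]
    - [[0, 0, -1], 0]
    - [[0, 0, -1.5], 0]
    - [[0, 0, -2], 0]
    - [[0, 0, -2.5], 0]
    - [[0, 0, -2.5], 0]
    - [[0, 0, -2.5], 0]
    - [[0, 0, -2.5], 0]

```text
time: 17.22
tool_pos: [507.9, 135.6, 72.3]
tcp_rot: [180.0, 0.0, 149.9]
ft_force: [-2.4, -0.6, 6.2]
finger_gap: 17.1
```

>>> drive_tool:
  moves:
    - [[0, 0, 0.7], 0]
    - [[0, 0, 1.4], 0]
    - [[0, 0, 2.1], 0]
    - [[0, 0, 2.8], 0]
    - [[0, 0, 3.5], 0]
    - [[0, 0, 3.5], 0]
    - [[0, 0, 3.5], 0]
    - [[0, 0, 3.5], 0]

```text
time: 17.88
tool_pos: [507.8, 135.7, 75.5]
tcp_rot: [180.0, 0.0, 149.9]
ft_force: [-0.1, 0.8, 3.1]
finger_gap: 17.1
```

Run:
```python
from bench import r
import cv2,numpy as np
q=r.sense();print(q["time"],q["tool_pos"],q["ft_force"],q["wrist_torque"])
I=[r.snapshot(n)["pixels"][:,:,::-1] for n in("wrist","side")]
cv2.imwrite("pics/c6.png",np.hstack([cv2.resize(I[0][100:420,160:480],(400,400)),cv2.resize(I[1][150:230,220:300],(400,400),interpolation=cv2.INTER_CUBIC)]))
```

```text
17.8833 [507.83336641 135.70069696  75.50972506] [-0.08704577  0.76704923  3.05201188] [-0.08387921 -0.0114735   0.02744572]
```

View pics/c6.png

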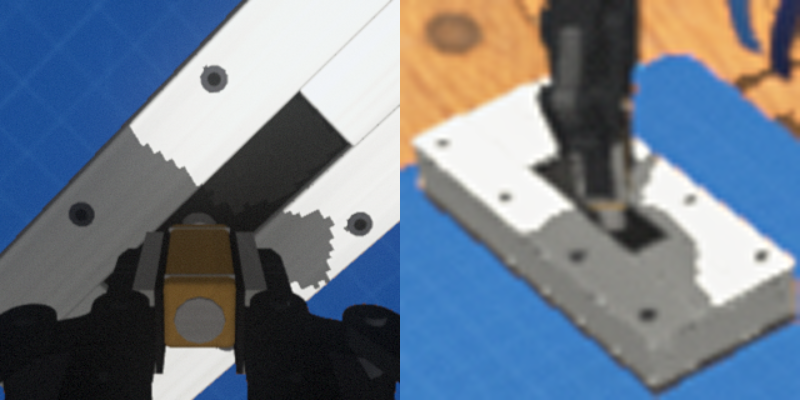

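>>> drive_tool:
  moves:
    - [[0, 0, 0], 0]
    - [[0, 0, 0], 0]
    - [[0, 0, 0], 0]
    - [[0, 0, 0], 0]
    - [[0, 0, 0], 0]
    - [[0, 0, 0], 0]
    - [[0, 0, 0], 0]
    - [[0, 0, 0], 0]
  fingers: 50

```text
time: 18.65
tool_pos: [507.8, 135.7, 75.6]
tcp_rot: [-180.0, -0.0, 149.9]
ft_force: [0.2, -0.7, 0.5]
finger_gap: 50.0
```

>>> drive_tool:
  moves:
    - [[0, 0, 2], 0]
    - [[0, 0, 8], 0]
    - [[0, 0, 20], 0]
    - [[0, 0, 36], 0]
    - [[0, 0, 54], 0]
    - [[0, 0, 74], 0]
    - [[0, 0, 94], 0]
    - [[0, 0, 110], 0]

```text
time: 19.32
tool_pos: [508.5, 135.8, 188.8]
tcp_rot: [179.9, 0.1, 149.9]
ft_force: [-0.0, -0.1, 0.2]
finger_gap: 50.0
```

Run:
```python
from bench import r
import cv2,numpy as np,pickle
q=r.sense();print(q["time"],q["tool_pos"],q["ft_force"],q["finger_gap"])
I=[]
for n in("wrist","side"):
    s=r.snapshot(n);pickle.dump(s,open(n+"7.pkl","wb"));I.append(s["pixels"][:,:,::-1])
cv2.imwrite("pics/c7.png",np.hstack([cv2.resize(I[0][100:420,160:480],(400,400)),cv2.resize(I[1][150:230,220:300],(400,400),interpolation=cv2.INTER_CUBIC)]))
```

```text
19.3167 [508.51254583 135.79416746 188.80336981] [-0.03049012 -0.08549047  0.21204872] 49.983670196972724
```

View pics/c7.png

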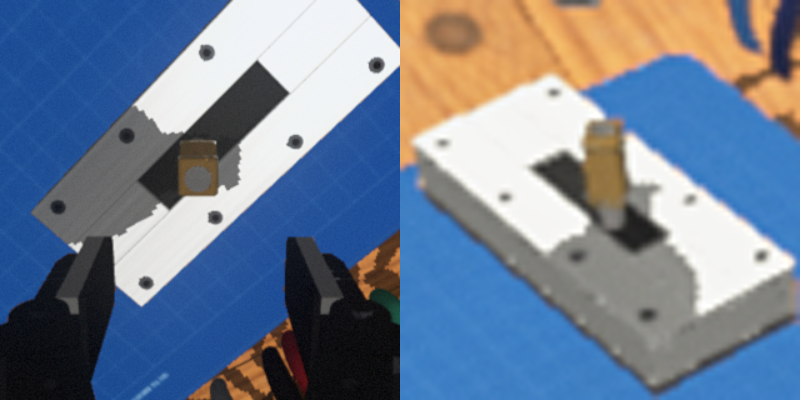

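Run:
```python
from h import *
from bench import r
w=pickle.load(open("wrist7.pkl","rb"));s=pickle.load(open("side7.pkl","rb"))
im=w["pixels"][190:270,280:360,::-1];im2=s["pixels"][165:200,245:280,::-1]
cv2.imwrite("pics/c8.png",np.hstack([cv2.resize(im,(400,400),interpolation=0),cv2.resize(im2,(400,400),interpolation=0)]))
# disc centre (crop c7 (198,180)) & side top (604,128)
a=np.array((198,180))/1.25-.4+[160,100]; b=np.array((604-400,128))/5-.4+[220,150]
A=0;B=0
for S,uv in((w,a),(s,b)):
    o,d=ray(S,uv);d/=np.linalg.norm(d);M=np.eye(3)-np.outer(d,d);A=A+M;B=B+M@o
print("cap tri",np.linalg.solve(A,B))
for z in(86,46,39):print(z,"side proj",(proj(s,(507.6,135.9,z))-[245,165])*400/35)
x=r.snapshot("top");y=r.snapshot("side")
cv2.imwrite("pics/t8.png",np.hstack([cv2.resize(x["pixels"][180:340,140:460,::-1],(400,200)),cv2.resize(y["pixels"][160:400,200:460,::-1],(400,200))]))
```

```text
cap tri [509.4568359  134.99547322  83.35252688]
86 side proj [163.57851455 106.58364132]
46 side proj [180.85965539 261.77627   ]
39 side proj [183.80771137 288.25117464]
```

View pics/c8.png

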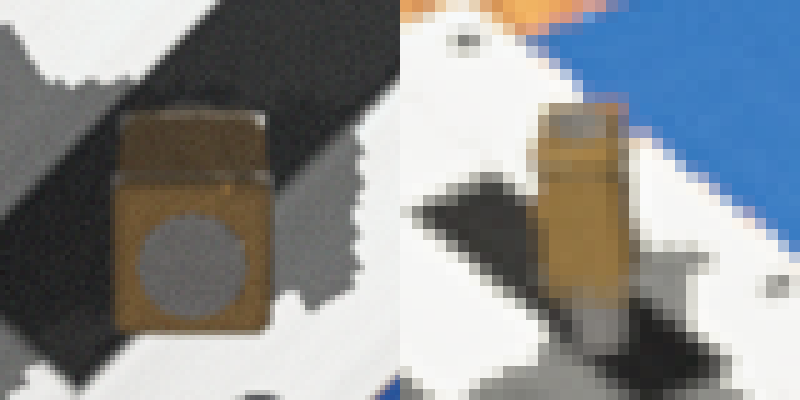

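View pics/t8.png

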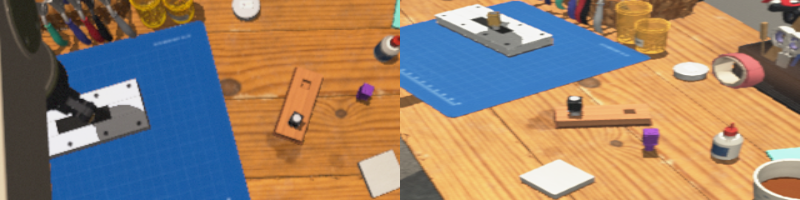

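```bash
python3 -c "
from bench import r
print(r.sense()['ft_force']);print(r.hand_in())"
```

```text
[-0.12199371 -0.47716379 -0.03750805]
the job is handed in; nothing more can be done
None
```

The brass-headed pin is standing upright in the bed's hole, pressed home and released. I handed the job in at about 19 s, with the gripper clear above it.

- **Finding the hole:** I set the tip on the bed at jig y of about +10 mm with about 3 N, then slid it along the slot. It dropped in at about y = -10 mm. Vertical force fell to zero there, after a 3 N sideways push from the hole's edge.
- **Pressing home:** The pin travelled about 14 mm from first touching the bed to the hole's floor. I pressed it to about 6 N. That was the highest of the forces reported after each move; I did not log forces during the moves.
- **Last checks:** The wrist and side pictures show the pin upright. Its head top measured z of about 83 mm against 86 expected. The same method also read about 2 mm low on the pin in its stand, so I count that as agreeing; an unseated pin would read about 100 mm.
- **Surroundings:** The black pin and the purple look-alike appear unmoved in the last pictures, as do the block, tin and glue. I judged this by eye and did not measure them.

No check failed.

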